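# Hang and lock the thread shelf, then stock it

## Task

Hang the grey thread shelf on the slotted stand: hook its two claws into the slots of the two uprights, let it down and press it down until it snaps home and locks. Then stand the red spool upright on the shelf and let go. Leave the other spools, the tape measure and the chalk where they are.

Things in the scene. Friction and masses are not known exactly. Their poses are not given: they have to be found in the camera images.
- stand: Fixed stand: dark base 130 x 200 x 12 mm and two aluminium uprights 29 mm wide, tops at 148 mm, at y = +-65 mm of its frame. Origin: underside, midway between the uprights, in the plane of their front faces, which look to -x; z up. Slippery (friction 0.25). The shelf is home when its frame stands 40 mm straight above the stand's frame: same x, y and yaw.
- shelf_bracket: Loose grey shelf, 0.3 kg, 180 mm wide (y), 110 deep, at the start level on its two feet. Origin: level of the feet, midway, in its back face's plane; front at -x, claws to +x, z up. Floor top at z 30 mm, free from x -106 to -5 mm (-24 under the press pad), |y| < 86, round a middle rib; lips at front and sides reach z 44 mm. Back plate 5 mm thick, 66 mm high.
- grip_rib (a point): Grip point on the orange rib in the middle of the shelf, at x -54, z 58 mm of the shelf. The rib is 10 mm thick (y), 44 mm long (x -76 to -32), top at z 79 mm; fingers close along the shelf's y.
- press_pad (a point): Middle of the top of the orange press pad (24 mm deep, 44 mm wide), at x -12, z 70 mm of the shelf: press down here with closed fingers.
- claw_left (a point): Tip of the +y claw (7 mm wide, 11.5 mm long), at x 9, y 65, z 38 mm of the shelf. The neck spans z 56 to 64 mm; its round-tipped tooth hangs down behind a 6.5 mm gap for the rung. Claws enter the slots with the shelf's origin 58 to 72 mm above the stand's, side play 3 mm; push the back plate against the uprights, then lower: home is 40 mm.
- claw_right (a point): Tip of the -y claw, likewise, at y -65 mm.
- slot_left (a point): Middle of the lower edge of the slot in the +y upright, front face. The slot is 13 mm wide (y) and runs from here, 96 mm above the stand's origin, up to 136 mm; the 5 mm thick wall below it is the rung. Inside, the upright is hollow.
- slot_right (a point): The same in the -y upright.
- spool_red: Red thread spool standing upright, 40 mm diameter, 55 mm high, 40 g. Origin: centre of its underside, z up.
- spool_white: White thread spool, 40 mm diameter, 55 mm high; stays where it is. Origin: centre of its underside.
- spool_green: Green thread spool, 34 mm diameter, 45 mm high; stays where it is. Origin: centre of its underside.
- tape_measure: Yellow rolled tape measure, 53 mm diameter, 19 mm high; stays where it is. Origin: centre of its underside.
- tailor_chalk: White chalk triangle, 42 x 47 x 8 mm; stays where it is. Origin: centre of its underside.
- catch (a point): Middle of the catch between the uprights, 8 mm behind their front plane, 67 mm above the stand's origin: two white sprung rollers, 8 mm thick, side by side in y, lying along x, 5 mm apart.
- stud (a point): Steel stud 10 mm thick on the shelf's back, z 20 mm. When the hooked shelf is let down, the stud rests on the rollers with the shelf about 13 mm above home; pressed on the pad with about 10 N (15 at most) it snaps below them, the claw necks come to rest on the rungs and the shelf is locked.
There are look-alikes about, which are no part of the job. Leave any black or purple look-alike of the spool_red alone.

How it is judged:
By the outcome, as a careful person would: the job done as asked, in the order asked, and still so for the second after the job is handed in, with the robot touching nothing.
It also fails if it takes over 61 s, if anything falls off the work surface, if the arm or the gripper's body presses on something with over 40 N, if the wrist force passes 120 N, or if a joint passes its speed limit or range.

## Robot

A 6-joint arm with a two-finger parallel gripper is mounted at the origin on a cart in front of the work surface, level with it; the furniture and walls round the work are solid. World frame = base frame: x ahead of the robot, y to its left, z up, the work surface at z = 0. Lengths are in m, angles in rad, forces in N, time in s.
With the tool pointing down it reaches from about 0.35 to 0.975 m from the base axis. Payload 4.9 kg.
Tool frame: the origin (TCP) lies midway between the tips of the shut fingers; the grasp point (between the pads) lies 19 mm behind it; z points along the fingers, y is the line along which they close (so a half turn about z gives the same grasp; the last joint's range is limited). The gripper opens to 85 mm and grips with 20 to 120 N. Pads are 22 mm wide; open, the fingers measure 114 mm over their backs; the gripper's body (76 mm by 85 mm) begins 54 mm behind the grasp point. The pads swing forward as they close: fully open they stand 13 mm farther back than shut.
Start: joints at [1.062, 0.053, 1.613, -0, 1.476, -0.119], TCP at [0.237, 0.578, 0.231] pointing down, gripper open.
Joint ranges: [-3.01, 3.01], [-1.01, 2.22], [0.06, 2.58], [-1.02, 4.17], [0.09, 2.62], [-3.14, 3.14]. Speed limits (rad/s): [2.57, 2.57, 3.14, 3.14, 3.14, 3.14].

## Interface

Orientations are given as a rotation vector (axis times angle).
In Python, from station import ctrl gives the robot as it stands. The module is installed in compiled form; this text tells all that it offers.
- The arm moves only by the shell command python3 -m handwheel 'ROWS' [OPENING] [FORCE]. ROWS is JSON, a list of rows, each a list of 2 entries, a list of its own where there are three numbers: the shift along the tool's x, y, z in cm, then the turn, a rotation vector about the tool's x, y, z in rad. In form: [[[tx, ty, tz], [ax, ay, az]], ...]. A call has 1 to 5 rows; each row is the pose to reach, as a shift and turn from the pose commanded when the call began, along the tool's axes at that moment; what a row does not reach only later rows make up. A row lasts 1/8 s, in which the tool goes at most 62.5 mm and 10.7 degrees, less where a joint would pass 70% of its speed; a pose out of reach is approached as far as the arm can. A call with a gripper value outside its range is refused whole. OPENING is the gripper's target within -1 to 1 (shut at 1, half-way at 0, fully open at -1), set as the call begins (- or left out, the last holds). The fingers move at their own pace and stop on an object; FORCE is the grip in N (left out, the last holds). Time passes only in rows, so rows that repeat a pose let the fingers close. It gives the time, the measured TCP pose, the force, the opening and the grip force at its end, in the units of the state.
- ctrl.get_obs(): the state, without advancing time (a new reading comes with each control period).
- ctrl.get_image(name): name is "side" or "top"; returns the picture (400x640x3 uint8, blue, green, red); there is no depth.
- ctrl.calibration(name): a dict with "fx", "fy", "cx", "cy" (pixels), "k1" (the pictures are not rectified: a ray, as slopes to the right and down, at radius r is drawn at 1 + k1 r^2 times it, then the intrinsics apply), "R" (3x3) and "t" (3): a world point X has camera coordinates R X + t. Camera axes: x right, y down, z forward; pixel columns grow to the right and rows downward; lengths in m; the calibration is good to about 2 mm. A picture is of the moment at which its call begins. calibration takes no time and is no camera call.
- ctrl.finish_job(): hands the job in; it is judged then, once.
Trained networks look in the newest picture that a camera, given by its name, has taken for a name from the list of things; names that differ only in an ending like _2 or _b are one class to them, and where a whole thing is asked for, a point or a joint stands for the part that bears it (a point fixed in the world has none). Each returns a list of dicts, best first, with "score" (0 to 1); they miss things now and then, are a little off and sometimes report something else, mostly with a low value. They report only what shows in the picture. A call takes as long as a camera call. They do not tell look-alikes from the thing itself.
- ctrl.look_for(camera, query): "position" ([column, row] in pixels, amid what is visible of it).
- ctrl.landmark_of(camera, query): "position" ([column, row] in pixels: a listed point, or the origin of a listed thing).
The state is a dict: "t": time; "q": joint angles; "dq": joint speeds; "effort": joint torques, N m; "tool_pos": TCP position; "tool_rot": TCP orientation; "contact_force": force on the tool from outside, world axes, zero at the start; "wrist_torque": the same for the moment, N m; "opening": finger opening in m; "grip_force": force on a finger pad.
Only numpy, scipy, OpenCV 4.12 (cv2) and the standard library are available. Lean on these libraries where they do the work, as an engineer would, in place of code of your own. Each camera call takes 0.05 s, during which the arm holds its last target. There are 200 camera calls.

## Working session

There is one attempt and no reset: what is moved stays moved. The work goes in short steps, Python scripts to look and compute and a shell command to move; the robot and the scene stay as the last step left them, time stands still between calls to the robot, and variables do not carry over. Pictures are saved under pics/ and viewed, at most 10 in all, crops included, and the job is handed in when it is done.

```bash
mkdir -p pics
cat > h.py <<'E'
import numpy as np, cv2, json
from scipy.spatial.transform import Rotation as Ro
from station import ctrl
def ray(cam,px):
    c=ctrl.calibration(cam); K=np.array([[c['fx'],0,c['cx']],[0,c['fy'],c['cy']],[0,0,1.]])
    d=((np.array(px)-[c['cx'],c['cy']])/[c['fx'],c['fy']]); u=d.copy()
    for _ in range(20): u=d/(1+c['k1']*(u@u))
    R=np.array(c['R']); t=np.array(c['t'])
    return -R.T@t, R.T@np.array([u[0],u[1],1])
def atz(cam,px,z):
    o,d=ray(cam,px); return o+d*(z-o[2])/d[2]
def proj(cam,X):
    c=ctrl.calibration(cam); p=np.array(c['R'])@np.array(X)+np.array(c['t']); u=p[:2]/p[2]; u=u*(1+c['k1']*(u@u))
    return np.array([c['fx']*u[0]+c['cx'],c['fy']*u[1]+c['cy']])
def tri(p1,p2):
    (o1,d1),(o2,d2)=ray('side',p1),ray('top',p2)
    s=np.linalg.lstsq(np.c_[d1,-d2],o2-o1,rcond=None)[0]
    a,b=o1+s[0]*d1,o2+s[1]*d2
    return (a+b)/2,np.linalg.norm(a-b)
def snap(cam,name): 
    im=ctrl.get_image(cam); cv2.imwrite(f'pics/{name}.png',im); return im
def togo(pos,rot=None):
    s=ctrl.get_obs(); R=Ro.from_rotvec(s['tool_rot'])
    return R.inv().apply(np.array(pos)-s['tool_pos'])*100
E
python3 - <<'E'
from h import *
np.set_printoptions(precision=4,suppress=True)
for c in ['side','top']:
    snap(c,c+'0'); k=ctrl.calibration(c); print(c,-np.array(k['R']).T@k['t'],k['fx'],np.array(k['R'])[2])
s=ctrl.get_obs(); print(s['tool_pos'],s['tool_rot'],s['t'],Ro.from_rotvec(s['tool_rot']).as_matrix())
E
```

```text
side [ 0.4832 -0.8584  0.7472] 366.4733190253243 [ 0.0402  0.8115 -0.5829]
top [0.4241 0.0496 1.5178] 452.35731575387626 [ 0.0763  0.0045 -0.9971]
[0.2372 0.5776 0.2302] [-0.6083 -3.0816  0.0028] 0.1 [[-0.925   0.38   -0.0009]
 [ 0.38    0.925  -0.0016]
 [ 0.0002 -0.0019 -1.    ]]
```

View pics/side0.png

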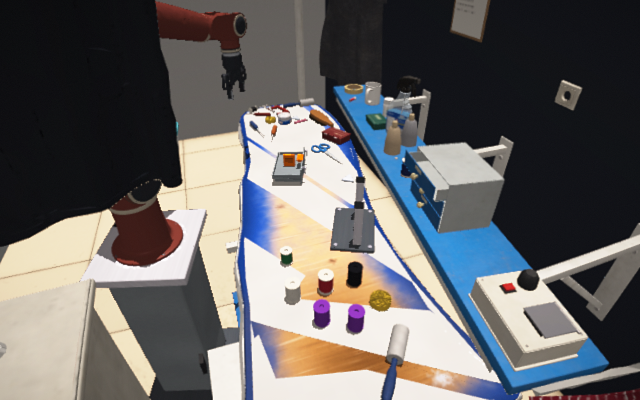

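View pics/top0.png

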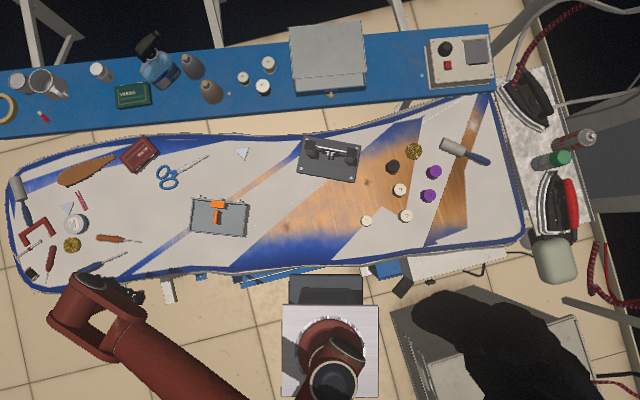

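The side view shows the shelf with its orange rib at (289,165), the stand at (355,225) and the red spool at (326,281). In the top view they are at (219,215), (330,158) and (400,190).

Run:
```python
from h import *
np.set_printoptions(precision=4,suppress=True)
for q in ['stand','slot_left','slot_right','shelf_bracket','grip_rib','press_pad','claw_left','claw_right','spool_red']:
    r={}
    for c in ['side','top']:
        d=ctrl.landmark_of(c,q); r[c]=d; print(q,c,[(np.round(x['position'],1).tolist(),round(x['score'],2)) for x in d[:4]])
    if r['side'] and r['top']: print('   ',*tri(r['side'][0]['position'],r['top'][0]['position']))
print(ctrl.get_obs()['t'])
a=cv2.imread('pics/top0.png')[125:250,170:430]; b=cv2.imread('pics/side0.png')[130:310,250:410]
cv2.imwrite('pics/c0.png',np.vstack([cv2.resize(a,(650,312),interpolation=2),np.pad(cv2.resize(b,(251,282),interpolation=2),((0,0),(0,399),(0,0)))]))
```

```text
stand side [([352.1, 232.3], 0.93)]
stand top [([325.1, 164.1], 0.57), ([219.9, 207.0], 0.41)]
    [ 0.6293  0.0182 -0.0212] 0.012837009333001394
slot_left side [([354.4, 189.3], 0.87)]
slot_left top [([308.9, 149.9], 0.67)]
    [0.6477 0.0727 0.1077] 0.006069667717148874
slot_right side [([354.8, 218.5], 0.58)]
slot_right top [([350.7, 157.7], 0.76)]
    [ 0.6281 -0.0597  0.0987] 0.0009527887912288495
shelf_bracket side [([303.1, 172.9], 0.97)]
shelf_bracket top [([221.3, 201.8], 0.97)]
    [ 0.4896  0.3689 -0.0078] 0.00018563800951143565
grip_rib side [([287.7, 157.0], 0.59)]
grip_rib top [([214.7, 219.6], 0.8)]
    [0.4312 0.3741 0.0628] 0.004095930662490571
press_pad side [([299.1, 154.6], 0.83)]
press_pad top [([219.1, 202.8], 0.82)]
    [0.4799 0.3572 0.0808] 0.005439874504085176
claw_left side [([304.9, 154.0], 0.86)]
claw_left top [([199.0, 193.4], 0.96), ([328.7, 151.1], 0.37)]
    [0.5072 0.4324 0.0416] 0.014397473553204502
claw_right side [([303.9, 169.6], 0.66)]
claw_right top [([239.3, 197.3], 0.92), ([327.5, 165.3], 0.2)]
    [0.4975 0.2982 0.0501] 0.00987349873275455
spool_red side [([322.7, 320.0], 0.92), ([326.4, 290.7], 0.91), ([357.9, 283.5], 0.89), ([355.9, 326.0], 0.59)]
spool_red top [([389.1, 166.6], 0.69), ([397.8, 190.6], 0.48), ([429.3, 171.0], 0.48), ([421.9, 195.3], 0.44)]
    [ 0.5766 -0.2211 -0.1242] 0.10492194410159046
1.0
```

View pics/c0.png

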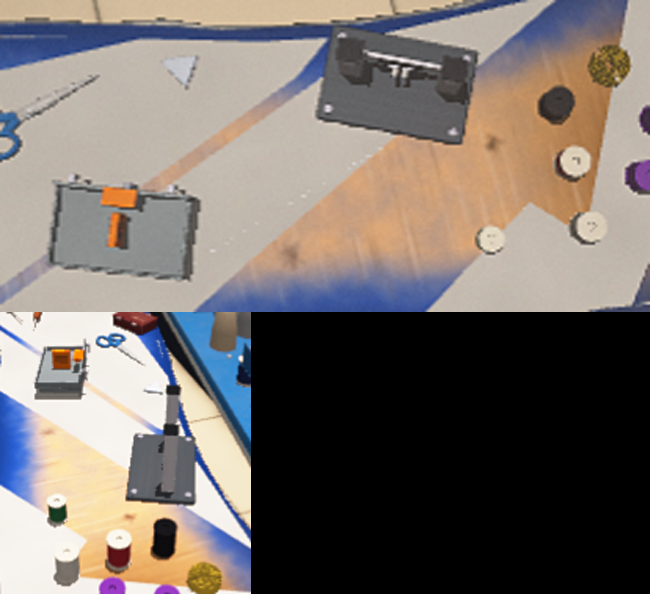

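The crop shows the stand yawed slightly clockwise and the shelf nearly square. I'll rectify onto world planes to fit the poses closely.

```bash
cat >> h.py <<'E'
from scipy.optimize import least_squares
def rect(im,cam,x0,x1,y0,y1,z,s):   # s px per m; row 0 = x1, col 0 = y1
    c=ctrl.calibration(cam); xs=x1-np.arange(int((x1-x0)*s))/s; ys=y1-np.arange(int((y1-y0)*s))/s
    Y,X=np.meshgrid(ys,xs); P=np.stack([X,Y,np.full_like(X,z)],-1)@np.array(c['R']).T+np.array(c['t'])
    u=P[...,:2]/P[...,2:]; u=u*(1+c['k1']*(u**2).sum(-1,keepdims=True))
    m=(u*[c['fx'],c['fy']]+[c['cx'],c['cy']]).astype(np.float32)
    return cv2.remap(im,m[...,0],m[...,1],cv2.INTER_CUBIC)
STAND={'stand':(0,0,0),'slot_left':(0,.065,.096),'slot_right':(0,-.065,.096)}
SHELF={'shelf_bracket':(0,0,0),'grip_rib':(-.054,0,.058),'press_pad':(-.012,0,.070),'claw_left':(.009,.065,.038),'claw_right':(.009,-.065,.038)}
def place(p,m):
    c,s=np.cos(p[2]),np.sin(p[2]); m=np.array(m); z=p[3] if len(p)>3 else 0
    return np.array([p[0]+c*m[0]-s*m[1],p[1]+s*m[0]+c*m[1],m[2]+z])
def fit(M,obs,p0,ds={}):
    f=lambda p:np.concatenate([(proj(c,place(p,M[q]))-px)*w for q,c,px,w in obs])
    r=least_squares(f,p0,loss='soft_l1'); return r.x,r.fun.reshape(-1,2)
E
python3 - <<'E'
from h import *
np.set_printoptions(precision=4,suppress=True)
S=[('stand','side',[352.1,232.3],1),('slot_left','side',[354.4,189.3],1),('slot_left','top',[308.9,149.9],1),('slot_right','top',[350.7,157.7],1),('stand','top',[325.1,164.1],.5),('slot_right','side',[354.8,218.5],1)]
B=[('shelf_bracket','side',[303.1,172.9],1),('shelf_bracket','top',[221.3,201.8],1),('grip_rib','side',[287.7,157],1),('grip_rib','top',[214.7,219.6],1),('press_pad','side',[299.1,154.6],1),('press_pad','top',[219.1,202.8],1),('claw_left','top',[199,193.4],1),('claw_right','top',[239.3,197.3],1)]
for M,o,p0 in((STAND,S,[.64,.01,-.15]),(SHELF,B,[.49,.367,0])):
    p,r=fit(M,o,p0); print(p); print(r.tolist())
print('red',tri([326.4,290.7],atz and [397.8,190.6]), atz('top',[400.2,190],.055), atz('side',[326.4,290.7],0))
im=cv2.imread('pics/top0.png')
a=rect(im,'top',.53,.73,-.12,.14,.012,1500); b=rect(im,'top',.35,.53,.24,.48,.044,1500)
for i,(q,x1,y1) in enumerate(((a,.73,.14),(b,.53,.48))):
    for k in range(0,q.shape[0],30): cv2.line(q,(0,k),(6 if k%150 else 14,k),(0,0,255),1)
    for k in range(0,q.shape[1],30): cv2.line(q,(k,0),(k,6 if k%150 else 14),(0,0,255),1)
b=np.pad(b,((0,0),(0,a.shape[1]-b.shape[1]),(0,0)))
cv2.imwrite('pics/r.png',np.vstack([a,b]))
print(a.shape,b.shape)
E
```

```text
[ 0.6368  0.0076 -0.1396]
[[1.0719799220831874, -2.7953710055728607], [0.22680539667646826, 3.145355078317152], [0.21992326409991847, 2.136503083370769], [-1.0124348816116822, 0.3653945403912644], [1.7122195694835227, -2.4260609572487652], [-0.14211200197047447, 0.06222072963169012]]
[ 0.4909  0.3672 -0.1256]
[[0.3089784055421205, -1.4886129555087564], [0.03623016680478486, -0.4686625553086685], [1.1525586330955662, 1.1051619299854565], [0.42348925511461744, -2.5409423578542487], [0.5452410793705553, 0.9824763860708288], [-2.841273706235853, 1.2286379233276818], [0.8889014236779076, 2.016613591501283], [-0.42941790059086316, 3.456812934164958]]
red (array([ 0.5338, -0.227 , -0.0036]), np.float64(0.0016415080153062802)) [ 0.5308 -0.2242  0.055 ] [ 0.5343 -0.23    0.    ]
(299, 390, 3) (270, 390, 3)
```

View pics/r.png

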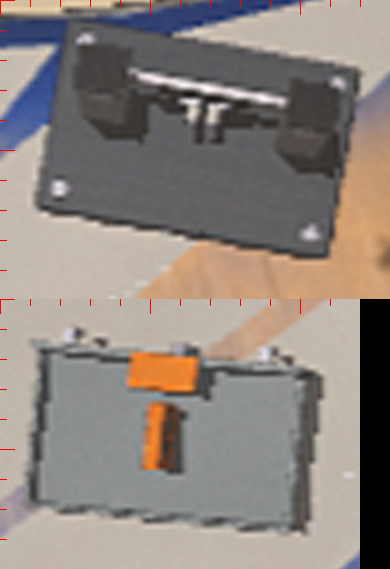

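In the rectified view the stand base corners are at (67,25), (358,72), (328,258) and (37,210), so its yaw is about -0.161 and its origin about (0.6365, 0.007). The shelf edges and claws at (72,333) and (268,353) give yaw about -0.10, with the rib at about (0.437, 0.369). I'll move above the rib.

```bash
python3 -m handwheel '[[[-5.3,-2.3,1],[0,0,-0.06]],[[-10.6,-4.7,2.5],[0,0,-0.12]],[[-15.9,-7,4],[0,0,-0.18]],[[-21.2,-9.4,6],[0,0,-0.24]],[[-26.4,-11.7,8],[0,0,-0.29]]]' -1 80
python3 -m handwheel '[[[0,0,0],[0,0,0]],[[0,0,0],[0,0,0]]]'
python3 - <<'E'
from h import *
s=ctrl.get_obs(); print(s['tool_pos'],Ro.from_rotvec(s['tool_rot']).as_matrix().round(4),s['contact_force'],togo([.437,.369,.04]))
E
```

```text
t: 1.62
tool_pos: [0.4385, 0.3682, 0.1511]
tool_rot: [0.154, 3.137, 0.001]
contact_force: [1.3, 0.5, -0.1]
opening: 0.0853
grip_force: 0.0
t: 1.88
tool_pos: [0.4372, 0.3697, 0.1515]
tool_rot: [-0.158, -3.137, -0.001]
contact_force: [-0.7, 0.8, 1.0]
opening: 0.0854
grip_force: 0.0
[0.43723454 0.36973938 0.15153232] [[-9.949e-01  1.005e-01 -1.000e-04]
 [ 1.005e-01  9.949e-01  5.000e-04]
 [ 2.000e-04  5.000e-04 -1.000e+00]] [-0.6522407   0.81135342  0.98898309] [ 0.01395535 -0.081251   11.15319694]
```

```bash
python3 -m handwheel '[[[0,0,3.5],[0,0,0]],[[0,0,7],[0,0,0]],[[0,0,9.5],[0,0,0]],[[0,0,11.1],[0,0,0]],[[0,0,11.1],[0,0,0]]]'
python3 -m handwheel '[[[0,0,0],[0,0,0]],[[0,0,0],[0,0,0]],[[0,0,0],[0,0,0]],[[0,0,0],[0,0,0]],[[0,0,0],[0,0,0]]]' 1 90
python3 -m handwheel '[[[0,0,0],[0,0,0]],[[0,0,0],[0,0,0]],[[0,0,0],[0,0,0]]]'
```

```text
t: 2.5
tool_pos: [0.4362, 0.37, 0.0396]
tool_rot: [-0.154, -3.136, 0.001]
contact_force: [1.1, -0.2, 0.4]
opening: 0.0853
grip_force: 0.0
t: 3.12
tool_pos: [0.4376, 0.3699, 0.0409]
tool_rot: [0.157, 3.137, 0.001]
contact_force: [-0.5, -0.2, 1.9]
opening: 0.0086
grip_force: 88.3
t: 3.5
tool_pos: [0.4376, 0.3698, 0.0409]
tool_rot: [0.157, 3.137, 0.001]
contact_force: [-0.8, 0.2, 5.2]
opening: 0.0091
grip_force: 88.6
```

```bash
python3 -m handwheel '[[[0,0,-1.5],[0,0,0]],[[0,0,-4],[0,0,0]],[[-0.5,-2,-6.5],[0,0,0]],[[-1.8,-5,-8],[0,0,0.0]],[[-3.3,-9,-8],[0,0,0.01]]]'
python3 -m handwheel '[[[-1.6,-4.5,0],[0,0,0.01]],[[-3.2,-9,0],[0,0,0.02]],[[-4.8,-13.5,0],[0,0,0.03]],[[-6.4,-18,0],[0,0,0.04]],[[-7.7,-21.5,0.5],[0,0,0.05]]]'
python3 -m handwheel '[[[-0.6,-2,0.5],[0,0,0]],[[-0.7,-2.6,1],[0,0,0]],[[-0.7,-2.7,1],[0,0,0]],[[-0.7,-2.7,1],[0,0,0]]]'
python3 - <<'E'
from h import *
s=ctrl.get_obs(); print(s['tool_pos'],Ro.from_rotvec(s['tool_rot']).as_matrix().round(4),s['contact_force'],s['wrist_torque'],togo([.5236,.0254,.106]),s['opening'])
a=snap('top','t1');b=snap('side','s1')
for q in list(STAND)+list(SHELF):
    for c in ['side','top']:
        d=ctrl.landmark_of(c,q); print((q,c,[(np.round(x['position'],1).tolist(),round(x['score'],2)) for x in d[:2]]))
cv2.imwrite('pics/c1.png',np.hstack([cv2.resize(a[110:230,270:400],(390,360),interpolation=2),cv2.resize(b[150:270,280:400],(360,360),interpolation=2)]))
E
```

```text
t: 4.12
tool_pos: [0.4617, 0.2763, 0.1219]
tool_rot: [0.17, 3.135, 0.001]
contact_force: [0.6, -0.5, -3.3]
opening: 0.0093
grip_force: 88.1
t: 4.75
tool_pos: [0.5138, 0.0527, 0.1152]
tool_rot: [-0.253, -3.131, 0.0]
contact_force: [0.2, 0.5, -2.9]
opening: 0.009
grip_force: 88.0
t: 5.25
tool_pos: [0.5164, 0.0276, 0.1052]
tool_rot: [-0.249, -3.131, -0.0]
contact_force: [0.7, -0.0, -3.0]
opening: 0.0092
grip_force: 88.0
[0.51641014 0.02756634 0.10523297] [[-9.874e-01  1.582e-01 -4.000e-04]
 [ 1.582e-01  9.874e-01  3.000e-04]
 [ 4.000e-04  2.000e-04 -1.000e+00]] [ 0.6699684  -0.04997341 -2.97927373] [-0.01145523 -0.00631805  0.01703982] [-0.7441693  -0.10017288 -0.0770154 ] 0.009222578821883695
('stand', 'side', [([352.7, 232.5], 0.65)])
('stand', 'top', [([328.6, 162.8], 0.88)])
('slot_left', 'side', [([352.1, 190.7], 0.97)])
('slot_left', 'top', [([308.8, 149.5], 0.75)])
('slot_right', 'side', [([355.5, 215.8], 0.88), ([334.4, 216.6], 0.4)])
('slot_right', 'top', [([353.5, 160.6], 0.93)])
('shelf_bracket', 'side', [([289.2, 259.8], 0.64)])
('shelf_bracket', 'top', [])
('grip_rib', 'side', [([311.1, 196.2], 0.6)])
('grip_rib', 'top', [([322.6, 190.6], 0.87), ([239.4, 153.4], 0.34)])
('press_pad', 'side', [([328.0, 194.6], 0.77), ([331.8, 211.5], 0.24)])
('press_pad', 'top', [([306.0, 167.2], 0.33)])
('claw_left', 'side', [([338.9, 189.1], 0.93)])
('claw_left', 'top', [([305.0, 168.9], 0.78)])
('claw_right', 'side', [([331.4, 216.1], 0.56), ([357.1, 215.3], 0.35)])
('claw_right', 'top', [([346.9, 173.3], 0.74)])
```

View pics/c1.png

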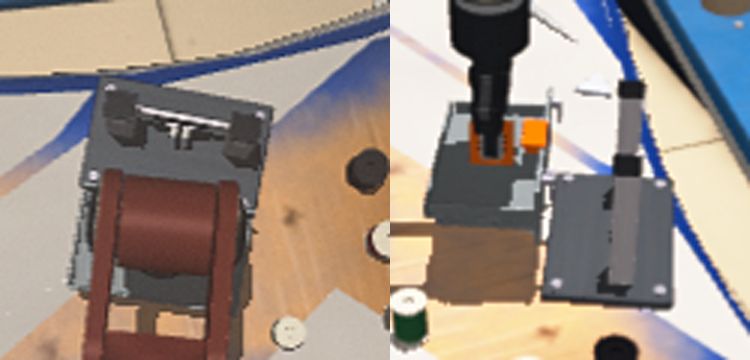

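The left crop shows the arm covering most of the shelf from above. The right crop shows the shelf held level in front of the uprights, with the pad and claws facing the slots. Next I'll compare the image fits with the arm's own measurement.

Run:
```python
from h import *
np.set_printoptions(precision=4,suppress=True)
yaw=-.159; p=[.5164+.054*np.cos(yaw),.0276+.054*np.sin(yaw),yaw,.0645]
print('shelf pred',p)
for q,c,px in [('grip_rib','side',[311.1,196.2]),('grip_rib','top',[322.6,190.6]),('press_pad','side',[328,194.6]),('claw_left','side',[338.9,189.1]),('claw_left','top',[305,168.9]),('claw_right','top',[346.9,173.3]),('claw_right','side',[331.4,216.1])]:
    print(q,c,np.array(px)-proj(c,place(p,SHELF[q])))
S=[('stand','side',[352.4,232.4],1),('slot_left','side',[353.2,190],1),('slot_left','top',[308.85,149.7],1),('slot_right','top',[352.1,159.2],1),('stand','top',[328,163.1],.7),('slot_right','side',[355.1,217.2],1)]
r=least_squares(lambda v:np.concatenate([(proj(c,place([v[0],v[1],-.161],STAND[q]))-px)*w for q,c,px,w in S]),[.64,.007],loss='soft_l1'); print(r.x,r.fun.reshape(-1,2))
# base edges: top, refine using dark threshold in first rectified image
im=cv2.imread('pics/top0.png'); a=rect(im,'top',.53,.73,-.12,.14,.012,1500)
g=a.max(2); m=((g<95)).astype(np.uint8); n,l,st,ce=cv2.connectedComponentsWithStats(cv2.morphologyEx(m,cv2.MORPH_OPEN,np.ones((9,9))))
k=l[180,180]; print(k); pts=np.argwhere(l==k)[:,::-1].astype(np.float32)
(cx,cy),wh,an=cv2.minAreaRect(pts); print('rect',.73-cy/1500,.14-cx/1500,np.array(wh)/1500,an)
```

```text
shelf pred [np.float64(0.5697188498288727), np.float64(0.019050131408839176), -0.159, 0.0645]
grip_rib side [-2.6078  0.7376]
grip_rib top [-0.3089 -1.7285]
press_pad side [0.118  1.7902]
claw_left side [ 2.7379 -0.6159]
claw_left top [-0.7713 -0.7043]
claw_right top [ 0.3727 -3.1894]
claw_right side [-2.0361  0.6173]
[0.6352 0.0078] [[ 0.2605 -2.9243]
 [ 1.3609  2.4394]
 [ 0.2543  2.3989]
 [-2.5619 -0.2122]
 [ 0.3119 -2.3734]
 [-1.5002  1.308 ]]
0
rect 0.6306666666666667 0.010333333333333333 [0.1987 0.2593] 90.0
```

```bash
python3 -m handwheel '[[[-2,0,0],[0,0,0]],[[-4,0,0],[0,0,0]],[[-4.8,0,0],[0,0,0]],[[-5.1,0,0],[0,0,0]],[[-5.2,0,0],[0,0,0]]]'
python3 -m handwheel '[[[-0.2,0,0],[0,0,0]],[[-0.4,0,0],[0,0,0]],[[-0.6,0,0],[0,0,0]],[[-0.7,0,0],[0,0,0]]]'
python3 -m handwheel '[[[-0.2,0,0],[0,0,0]],[[-0.4,0,0],[0,0,0]],[[-0.4,0,0],[0,0,0]]]'
```

```text
t: 6.78
tool_pos: [0.5676, 0.0186, 0.1051]
tool_rot: [-0.251, -3.131, -0.0]
contact_force: [1.0, -0.3, -2.5]
opening: 0.0091
grip_force: 88.0
t: 7.28
tool_pos: [0.575, 0.0174, 0.1053]
tool_rot: [-0.251, -3.132, -0.0]
contact_force: [0.5, -0.1, -3.2]
opening: 0.0091
grip_force: 88.0
t: 7.65
tool_pos: [0.579, 0.0168, 0.1053]
tool_rot: [-0.251, -3.132, -0.0]
contact_force: [0.5, -0.1, -3.2]
opening: 0.0089
grip_force: 88.0
```

```bash
python3 -m handwheel '[[[-0.15,0,0],[0,0,0]],[[-0.3,0,0],[0,0,0]],[[-0.3,0,0],[0,0,0]]]'
python3 -m handwheel '[[[-0.15,0,0],[0,0,0]],[[-0.3,0,0],[0,0,0]],[[-0.3,0,0],[0,0,0]]]'
```

```text
t: 8.02
tool_pos: [0.582, 0.0163, 0.1053]
tool_rot: [0.251, 3.132, -0.0]
contact_force: [0.8, 0.1, -2.7]
opening: 0.0088
grip_force: 88.0
t: 8.4
tool_pos: [0.5832, 0.0163, 0.1047]
tool_rot: [-0.252, -3.127, -0.001]
contact_force: [-6.8, 2.1, 0.2]
opening: 0.0092
grip_force: 88.5
```

```bash
python3 -m handwheel '[[[0.1,0,0.3],[0,0,0]],[[0.1,0,0.6],[0,0,0]],[[0.1,0,0.8],[0,0,0]],[[0.1,0,0.8],[0,0,0]]]'
python3 - <<'E'
from h import *
b=snap('side','s2')
cv2.imwrite('pics/c2.png',cv2.resize(b[140:260,290:410],(480,480),interpolation=2))
E
```

```text
t: 8.9
tool_pos: [0.5831, 0.0161, 0.0967]
tool_rot: [-0.251, -3.129, -0.0]
contact_force: [-5.0, 1.0, -1.9]
opening: 0.0091
grip_force: 88.2
```

View pics/c2.png

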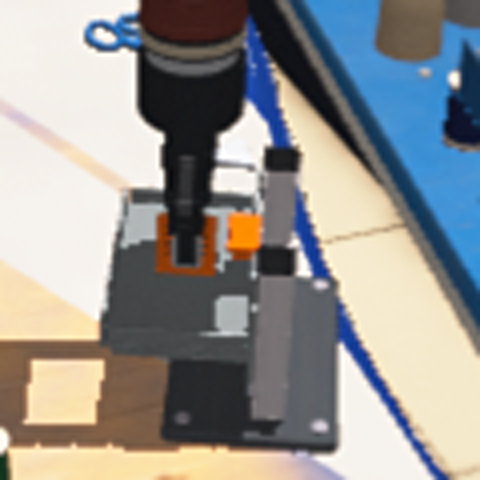

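The shelf's back is flush against the uprights at (270,300) in the crop and the claws no longer show in front. I'll lower on.

```bash
python3 -m handwheel '[[[0,0,0.15],[0,0,0]],[[0,0,0.3],[0,0,0]],[[0,0,0.3],[0,0,0]]]'
python3 -m handwheel '[[[0,0,0.1],[0,0,0]],[[0,0,0.2],[0,0,0]],[[0,0,0.2],[0,0,0]]]'
```

```text
t: 9.32
tool_pos: [0.5834, 0.0162, 0.0951]
tool_rot: [-0.252, -3.13, -0.001]
contact_force: [-8.3, 2.3, 4.7]
opening: 0.0091
grip_force: 89.3
t: 9.7
tool_pos: [0.5837, 0.0166, 0.0946]
tool_rot: [-0.253, -3.13, -0.002]
contact_force: [-12.3, 4.0, 11.5]
opening: 0.0087
grip_force: 90.5
```

```bash
python3 -m handwheel '[[[0.05,0,-0.15],[0,0,0]],[[0.1,0,-0.3],[0,0,0]],[[0.1,0,-0.3],[0,0,0]]]'
python3 -m handwheel '[[[0,0,0],[0,0,0]],[[0,0,0],[0,0,0]],[[0,0,0],[0,0,0]]]' 0.2
python3 -m handwheel '[[[0,0,-2],[0,0,0]],[[0,0,-5],[0,0,0]],[[0,0,-7],[0,0,0]],[[0,0,-7],[0,0,0]]]'
python3 - <<'E'
from h import *
b=snap('side','s3'); a=snap('top','t3'); s=ctrl.get_obs(); print(s['tool_pos'],s['tool_rot'],s['opening'])
for q in SHELF:
    for c in ['side','top']:
        d=ctrl.landmark_of(c,q); print((q,c,[(np.round(x['position'],1).tolist(),round(x['score'],2)) for x in d[:2]]))
for z in (.04,.0535):
  for c in ['side','top']: print(z,c,[(q,proj(c,place([.6375,.0078,-.161,z],SHELF[q])).round(1)) for q in SHELF])
cv2.imwrite('pics/c3.png',cv2.resize(b[140:260,290:410],(480,480),interpolation=2))
E
```

```text
t: 10.07
tool_pos: [0.5831, 0.0163, 0.0953]
tool_rot: [0.251, 3.131, 0.001]
contact_force: [-2.2, 1.7, -2.0]
opening: 0.0092
grip_force: 88.3
t: 10.45
tool_pos: [0.5836, 0.016, 0.096]
tool_rot: [0.25, 3.13, -0.0]
contact_force: [-0.5, -0.2, -0.9]
opening: 0.0341
grip_force: 0.0
t: 10.95
tool_pos: [0.5846, 0.016, 0.1686]
tool_rot: [0.25, 3.126, -0.0]
contact_force: [-0.3, -0.1, -0.2]
opening: 0.0339
grip_force: 0.0
[0.5826246  0.01614609 0.16510976] [-2.50602635e-01 -3.13139059e+00  1.13050030e-04] 0.03408239898407333
('shelf_bracket', 'side', [])
('shelf_bracket', 'top', [])
('grip_rib', 'side', [([351.5, 190.5], 0.17)])
('grip_rib', 'top', [([326.2, 171.0], 0.67), ([411.0, 152.4], 0.55)])
('press_pad', 'side', [([349.3, 200.5], 0.85)])
('press_pad', 'top', [])
('claw_left', 'side', [([360.0, 192.5], 0.71)])
('claw_left', 'top', [([309.2, 147.8], 0.83), ([240.8, 152.4], 0.66)])
('claw_right', 'side', [([357.1, 219.0], 0.65)])
('claw_right', 'top', [])
0.04 side [('shelf_bracket', array([354. , 219.5])), ('grip_rib', array([336.7, 203.3])), ('press_pad', array([351. , 200.8])), ('claw_left', array([357.9, 197.3])), ('claw_right', array([357.3, 223.6]))]
0.04 top [('shelf_bracket', array([328.8, 157.3])), ('grip_rib', array([326.5, 171.4])), ('press_pad', array([328.8, 157.9])), ('claw_left', array([309.7, 149.5])), ('claw_right', array([349.6, 156.3]))]
0.0535 side [('shelf_bracket', array([354.2, 216. ])), ('grip_rib', array([336.8, 199.7])), ('press_pad', array([351.2, 197.1])), ('claw_left', array([358.1, 193.7])), ('claw_right', array([357.5, 219.9]))]
0.0535 top [('shelf_bracket', array([328.9, 156.8])), ('grip_rib', array([326.6, 171. ])), ('press_pad', array([329. , 157.3])), ('claw_left', array([309.6, 148.8])), ('claw_right', array([349.9, 155.7]))]
```

View pics/c3.png

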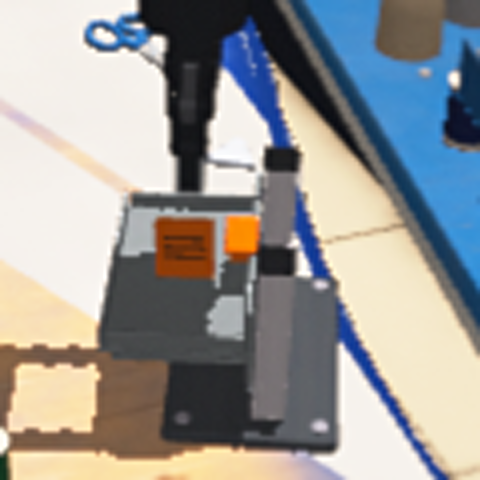

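The shelf hangs level after release, with its orange pad at (242,236) in the crop against the uprights. I'll close the fingers and press the pad.

```bash
python3 -m handwheel '[[[-2,0,0],[0,0,0]],[[-4,0,0],[0,0,0]],[[-4,0,1],[0,0,0]],[[-4,0,2.5],[0,0,0]],[[-4,0,3.5],[0,0,0]]]' 1 40
python3 -m handwheel '[[[0,0,0.3],[0,0,0]],[[0,0,0.6],[0,0,0]],[[0,0,0.8],[0,0,0]],[[0,0,0.8],[0,0,0]]]'
```

```text
t: 12.18
tool_pos: [0.6207, 0.01, 0.128]
tool_rot: [-0.25, -3.129, -0.0]
contact_force: [0.3, -0.5, -0.3]
opening: -0.0
grip_force: 0.0
t: 12.68
tool_pos: [0.6227, 0.01, 0.123]
tool_rot: [0.251, 3.131, 0.001]
contact_force: [-1.0, 2.1, 2.9]
opening: 0.0005
grip_force: 1.0
```

```bash
python3 -m handwheel '[[[0,0,0.1],[0,0,0]],[[0,0,0.2],[0,0,0]],[[0,0,0.3],[0,0,0]],[[0,0,0.3],[0,0,0]]]'
python3 -m handwheel '[[[0,0,0.1],[0,0,0]],[[0,0,0.2],[0,0,0]],[[0,0,0.2],[0,0,0]]]'
```

```text
t: 13.18
tool_pos: [0.6234, 0.0098, 0.1218]
tool_rot: [0.25, 3.129, -0.0]
contact_force: [-4.2, 0.9, 9.3]
opening: -0.0001
grip_force: 4.6
t: 13.55
tool_pos: [0.6231, 0.0097, 0.1191]
tool_rot: [0.25, 3.13, -0.0]
contact_force: [-1.7, 1.8, 5.9]
opening: -0.0
grip_force: 3.0
```

```bash
python3 -m handwheel '[[[0,0,0.15],[0,0,0]],[[0,0,0.3],[0,0,0]],[[0,0,0.3],[0,0,0]]]'
python3 -m handwheel '[[[0,0,0.15],[0,0,0]],[[0,0,0.3],[0,0,0]],[[0,0,0.3],[0,0,0]]]'
```

```text
t: 13.92
tool_pos: [0.6226, 0.0096, 0.1141]
tool_rot: [0.251, 3.131, -0.0]
contact_force: [0.2, -0.8, 0.3]
opening: 0.0002
grip_force: 0.0
t: 14.3
tool_pos: [0.6219, 0.0098, 0.1106]
tool_rot: [-0.251, -3.13, 0.0]
contact_force: [-0.5, -0.5, -0.1]
opening: -0.0001
grip_force: 0.0
```

```bash
python3 -m handwheel '[[[0,0,0.15],[0,0,0]],[[0,0,0.3],[0,0,0]],[[0,0,0.5],[0,0,0]],[[0,0,0.5],[0,0,0]]]'
```

```text
t: 14.8
tool_pos: [0.6225, 0.0098, 0.1095]
tool_rot: [-0.25, -3.131, 0.001]
contact_force: [-7.8, 0.1, 13.1]
opening: 0.0003
grip_force: 6.9
```

The pad force peaked at 9.3 N, fell to zero as the shelf dropped through, and then met a hard stop at z 0.1095, so it has snapped home. Lifting off and measuring the spools is next.

```bash
python3 -m handwheel '[[[0,0,-3],[0,0,0]],[[0,0,-7],[0,0,0]],[[1,-3,-11],[0,0,0]],[[3,-7,-12],[0,0,0]],[[6,-10,-12],[0,0,0]]]' -1 40
python3 - <<'E'
from h import *
s=ctrl.get_obs(); print(s['tool_pos'],s['tool_rot'],s['q'].round(3) if hasattr(s['q'],'round') else s['q'])
snap('side','s4'); a=snap('top','t4')
for q in ['spool_red','spool_white','spool_green','tape_measure','shelf_bracket','claw_left','claw_right','press_pad']:
    for c in ['side','top']:
        d=ctrl.landmark_of(c,q); print(q,c,[(np.round(x['position'],1).tolist(),round(x['score'],2),atz(c,x['position'],0)[:2].round(3).tolist()) for x in d[:6]])
cv2.imwrite('pics/c4.png',np.vstack([cv2.resize(a[120:240,280:440],(640,480),interpolation=2)]))
E
```

```text
t: 15.42
tool_pos: [0.5475, -0.0808, 0.2283]
tool_rot: [0.251, 3.128, -0.002]
contact_force: [-0.1, -0.5, 0.4]
opening: 0.0852
grip_force: 0.0
[ 0.54745542 -0.08083055  0.22834094] [ 2.50780147e-01  3.12798812e+00 -1.67603706e-03] [-0.281 -0.119  1.785 -0.     1.471 -1.692]
spool_red side [([357.2, 283.4], 0.92, [0.618, -0.211]), ([324.1, 292.6], 0.89, [0.528, -0.236]), ([322.0, 317.0], 0.77, [0.517, -0.311]), ([356.1, 327.0], 0.56, [0.596, -0.345])]
spool_red top [([424.3, 195.8], 0.62, [0.516, -0.316]), ([430.5, 171.1], 0.58, [0.6, -0.337]), ([399.2, 190.2], 0.49, [0.534, -0.231])]
spool_white side []
spool_white top [([403.7, 213.3], 0.66, [0.457, -0.246]), ([330.6, 155.7], 0.52, [0.649, 0.001])]
spool_green side [([287.4, 261.9], 0.58, [0.432, -0.119])]
spool_green top []
tape_measure side [([382.0, 302.6], 0.64, [0.671, -0.278])]
tape_measure top [([416.8, 151.7], 0.73, [0.665, -0.292])]
shelf_bracket side []
shelf_bracket top [([330.8, 156.1], 0.61, [0.648, -0.0])]
claw_left side [([358.4, 194.6], 0.73, [0.681, 0.195]), ([354.1, 216.7], 0.27, [0.649, 0.071])]
claw_left top [([310.0, 150.0], 0.76, [0.668, 0.071]), ([330.6, 150.5], 0.21, [0.667, 0.001])]
claw_right side [([356.3, 223.7], 0.7, [0.651, 0.035])]
claw_right top [([349.9, 154.3], 0.92, [0.654, -0.065])]
press_pad side [([349.8, 198.5], 0.92, [0.648, 0.174])]
press_pad top [([329.2, 156.9], 0.83, [0.645, 0.005]), ([311.0, 146.9], 0.47, [0.678, 0.067]), ([327.8, 156.5], 0.42, [0.646, 0.01])]
```

View pics/c4.png

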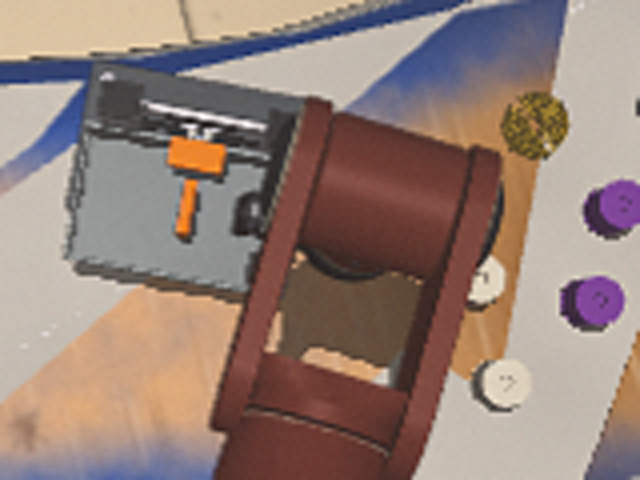

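The top crop shows the shelf seated against the stand, with the press pad at (197,155) and the rib at (187,210). The red spool is partly hidden at (485,280). It stands at about (0.532, -0.227), clear for closing roughly along y.

```bash
python3 -m handwheel '[[[-0.2,-4,1],[0,0,0]],[[-0.4,-8,3],[0,0,0]],[[-0.6,-12,6],[0,0,0]],[[-0.8,-14.7,9],[0,0,0]],[[-0.8,-14.7,9.5],[0,0,0]]]' -0.41
python3 -m handwheel '[[[0,0,0],[0,0,0]]]'
python3 - <<'E'
from h import *
s=ctrl.get_obs(); print(togo([.532,-.227,.025]),s['tool_rot'])
E
```

```text
t: 16.95
tool_pos: [0.5299, -0.2265, 0.1285]
tool_rot: [-0.255, -3.127, -0.003]
contact_force: [0.3, 1.1, -0.8]
opening: 0.0603
grip_force: 0.0
t: 17.08
tool_pos: [0.5317, -0.2254, 0.1314]
tool_rot: [-0.251, -3.131, -0.001]
contact_force: [0.0, 0.1, 0.7]
opening: 0.0605
grip_force: 0.0
[-0.05623587 -0.16466526 10.63549149] [-2.50724670e-01 -3.13129050e+00 -9.45883376e-04]
```

```bash
python3 -m handwheel '[[[0,-0.1,3.5],[0,0,0]],[[0,-0.1,7],[0,0,0]],[[0,-0.1,9.5],[0,0,0]],[[0,-0.1,10.7],[0,0,0]],[[0,-0.1,10.7],[0,0,0]]]'
python3 -m handwheel '[[[0,0,0],[0,0,0]],[[0,0,0],[0,0,0]],[[0,0,0],[0,0,0]],[[0,0,0],[0,0,0]]]' 1 25
python3 -m handwheel '[[[0,0,-2],[0,0,0]],[[0,0,-5],[0,0,0]],[[0,0,-9],[0,0,0.15]],[[0,0,-13],[0,0,0.3]],[[0,3,-15],[0,0,0.45]]]'
python3 - <<'E'
from h import *
s=ctrl.get_obs()
p=place([.6375,.0078,-.161,.04],[-.055,-.046,.03]); print(p)
x=np.array([np.cos(-.161),np.sin(-.161)]); R=Ro.from_rotvec(s['tool_rot']).as_matrix()
ang=np.arctan2(R[1,1],R[0,1]); print('turn about tool z',ang+.161, togo([p[0],p[1],.16]),s['tool_pos'])
E
```

```text
t: 17.7
tool_pos: [0.532, -0.2263, 0.0247]
tool_rot: [0.249, 3.131, -0.0]
contact_force: [1.2, -0.5, -0.9]
opening: 0.06
grip_force: 0.0
t: 18.2
tool_pos: [0.533, -0.2274, 0.0263]
tool_rot: [0.251, 3.128, -0.002]
contact_force: [0.5, 1.9, 7.0]
opening: 0.0389
grip_force: 25.7
t: 18.82
tool_pos: [0.5373, -0.1988, 0.1787]
tool_rot: [0.953, 2.988, -0.002]
contact_force: [0.4, -0.6, -0.2]
opening: 0.0392
grip_force: 25.3
[ 0.57583724 -0.02878831  0.07      ]
turn about tool z 1.1142837846389717 [ 6.70883868 16.09337546  1.83553247] [ 0.53726814 -0.1987893   0.17869569]
```

```bash
python3 -m handwheel '[[[1,2.3,0],[0,0,0.16]],[[2,4.6,0],[0,0,0.32]],[[2.9,6.9,0],[0,0,0.48]],[[3.8,9.2,0],[0,0,0.64]],[[4.8,11.5,0],[0,0,0.8]]]'
python3 -m handwheel '[[[0,0,0],[0,0,0.16]],[[0,0,0],[0,0,0.31]],[[0,0,0],[0,0,0.31]]]'
python3 - <<'E'
from h import *
np.set_printoptions(precision=4,suppress=True)
s=ctrl.get_obs(); R=Ro.from_rotvec(s['tool_rot']).as_matrix(); print(R,togo([.5758,-.0288,.096]))
E
```

```text
t: 19.45
tool_pos: [0.5628, -0.0747, 0.1753]
tool_rot: [2.042, 2.387, 0.0]
contact_force: [-0.5, -0.3, -1.0]
opening: 0.039
grip_force: 25.3
t: 19.82
tool_pos: [0.5627, -0.0754, 0.1751]
tool_rot: [2.378, 2.052, 0.0]
contact_force: [0.2, 0.5, 0.4]
opening: 0.0394
grip_force: 25.3
[[ 0.1467  0.9892  0.0005]
 [ 0.9892 -0.1467 -0.0003]
 [-0.0003  0.0006 -1.    ]] [4.8036 0.6053 7.9112]
```

```bash
python3 -m handwheel '[[[2.4,0.3,0],[0,0,0]],[[4.8,0.6,0],[0,0,0]],[[4.8,0.6,1],[0,0,0]],[[4.8,0.6,3.5],[0,0,0]],[[4.8,0.6,6],[0,0,0]]]'
python3 -m handwheel '[[[0,0,0.8],[0,0,0]],[[0,0,1.4],[0,0,0]],[[0,0,1.6],[0,0,0]],[[0,0,1.6],[0,0,0]]]'
```

```text
t: 20.45
tool_pos: [0.5755, -0.0296, 0.1135]
tool_rot: [2.379, 2.051, -0.001]
contact_force: [-0.3, -0.0, -0.2]
opening: 0.0393
grip_force: 25.3
t: 20.95
tool_pos: [0.5764, -0.029, 0.0992]
tool_rot: [2.38, 2.049, 0.001]
contact_force: [-0.6, 0.7, 0.1]
opening: 0.0393
grip_force: 25.9
```

Run:
```python
from h import *
b=snap('side','s5'); print(togo([.5758,-.0288,.096]))
cv2.imwrite('pics/c5.png',cv2.resize(b[130:270,270:410],(560,560),interpolation=2))
```

```text
[ 0.00938235 -0.06353645  0.32260215]
```

View pics/c5.png

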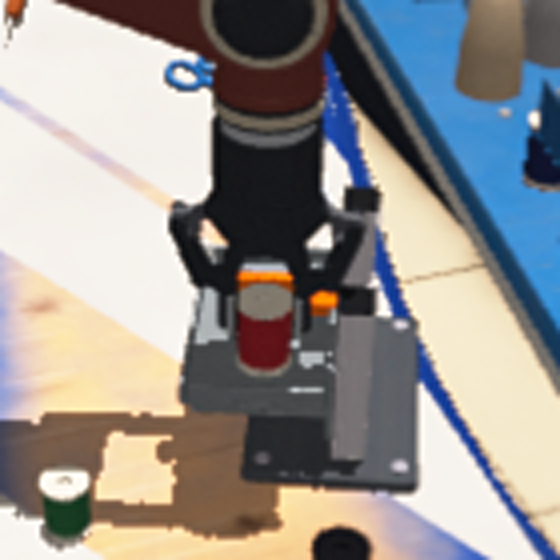

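The red spool is upright over the shelf floor at (265,325), between the rib and the side lip. I'll lower it the last few millimetres.

```bash
python3 -m handwheel '[[[0,0,0.15],[0,0,0]],[[0,0,0.3],[0,0,0]],[[0,0,0.3],[0,0,0]]]'
python3 -m handwheel '[[[0,0,0.1],[0,0,0]],[[0,0,0.15],[0,0,0]],[[0,0,0.15],[0,0,0]]]'
```

```text
t: 21.38
tool_pos: [0.5769, -0.0291, 0.0986]
tool_rot: [2.379, 2.049, 0.002]
contact_force: [-8.1, 0.5, 11.5]
opening: 0.0395
grip_force: 29.5
t: 21.75
tool_pos: [0.577, -0.0291, 0.0984]
tool_rot: [2.378, 2.049, 0.002]
contact_force: [-13.7, 0.8, 18.7]
opening: 0.0393
grip_force: 31.4
```

```bash
python3 -m handwheel '[[[0,0,-0.2],[0,0,0]],[[0,0,-0.4],[0,0,0]],[[0,0,-0.4],[0,0,0]]]'
python3 -m handwheel '[[[0,0,0],[0,0,0]],[[0,0,0],[0,0,0]],[[0,0,0],[0,0,0]]]' -0.3
python3 -m handwheel '[[[0,0,-2],[0,0,0]],[[0,0,-5],[0,0,0]],[[0,0,-9],[0,0,0]],[[3,0,-12],[0,0,0]],[[8,0,-12],[0,0,0]]]'
python3 -m handwheel '[[[5,0,0],[0,0,0]],[[10,-3,0],[0,0,0]],[[14,-6,0],[0,0,0]],[[18,-8,0],[0,0,0]],[[20,-9,0],[0,0,0]]]'
python3 - <<'E'
from h import *
a=snap('top','t6');b=snap('side','s6'); s=ctrl.get_obs(); print(s['tool_pos'],s['t'])
for q in ['press_pad','claw_left','claw_right','grip_rib']:
  for c in ['side','top']:
    d=ctrl.landmark_of(c,q); print(q,c,d and np.round(d[0]['position'],1),proj(c,place([.6375,.0078,-.161,.04],SHELF[q])).round(1))
cv2.imwrite('pics/c6.png',np.hstack([cv2.resize(a[110:230,270:440],(425,300),interpolation=2),cv2.resize(b[170:320,250:430],(360,300),interpolation=2)]))
E
```

```text
t: 22.12
tool_pos: [0.5765, -0.0289, 0.0988]
tool_rot: [2.379, 2.049, 0.002]
contact_force: [-2.5, -0.4, 6.1]
opening: 0.0391
grip_force: 29.5
t: 22.5
tool_pos: [0.5747, -0.0283, 0.0991]
tool_rot: [-2.378, -2.048, 0.004]
contact_force: [-14.1, 1.9, 14.8]
opening: 0.0556
grip_force: 8.7
t: 23.12
tool_pos: [0.5902, 0.05, 0.2224]
tool_rot: [2.379, 2.043, 0.009]
contact_force: [0.4, 0.1, -0.7]
opening: 0.0554
grip_force: 0.0
t: 23.75
tool_pos: [0.5277, 0.2636, 0.2181]
tool_rot: [-2.378, -2.053, -0.001]
contact_force: [0.6, 0.5, 1.2]
opening: 0.0554
grip_force: 0.0
[0.52778864 0.26347535 0.21801778] 23.85
press_pad side [350.  203.6] [351.  200.8]
press_pad top [331.4 159.5] [328.8 157.9]
claw_left side [358.3 196.8] [357.9 197.3]
claw_left top [311.5 148.9] [309.7 149.5]
claw_right side [357.6 221.2] [357.3 223.6]
claw_right top [] [349.6 156.3]
grip_rib side [336.3 202.6] [336.7 203.3]
grip_rib top [326.8 173.9] [326.5 171.4]
```

View pics/c6.png

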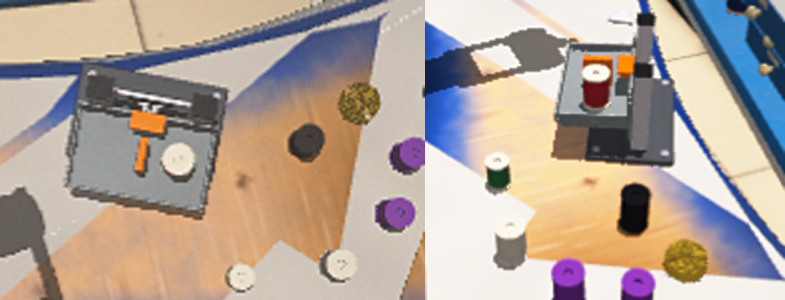

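The red spool stands upright on the shelf, at (178,160) in the top crop and (596,87) in the side crop. The shelf is flush on the stand, the landmarks match the home pose, the other spools are undisturbed, and the arm is clear.

```bash
python3 -c "
from station import ctrl
print(ctrl.finish_job())"
```

```text
the job is handed in; nothing more can be done
None
```

I hung the shelf on the stand, pressed it until it snapped home, and stood the red spool upright on it; the job was handed in at about 24 s, and the final pictures showed the other spools and the tape measure in place (I did not check the chalk separately).

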